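Load the label tray into the rack

ROBOT

A 6-joint arm with a two-finger parallel gripper is mounted at the origin on a cart in front of the work surface, level with it; the furniture and walls round the work are solid. World frame = base frame: x ahead of the robot, y to its left, z up, the work surface at z = 0. Lengths are in mm, angles in rad, forces in N, time in s.
With the tool pointing down it reaches from about 350 to 725 mm from the base axis. Payload 6 kg.
Tool frame: the origin (TCP) lies on the front face of the gripper's body, between the roots of the fingers; the fingertips stand 73 mm ahead of it and the grasp point (between the pads) lies 54 mm ahead of it (bot.grip_depth is the distance from the TCP to the grasp point, in mm); y points along the fingers, x is the direction in which the jaws open and shut, and the axes are right-handed (so a half turn about y gives the same grasp; the last joint's range is limited). The gripper opens to 85 mm and grips with 20 to 120 N. Pads are 22 mm wide; open, the fingers measure 114 mm over their backs; the gripper's body (76 mm by 85 mm) begins 54 mm behind the grasp point. The pads swing forward as they close: fully open they stand 13 mm farther back than shut.
Start: joints at [1.571, 0.04, 0.085, 0, -1.615, -0.334], TCP at [196.555, 566.876, 303.861] pointing down, gripper open.
Joint ranges: [-2.56, 2.56], [-1.29, 2.01], [-1.08, 1.49], [-3.29, 1.98], [-2.81, -0.18], [-2.99, 2.99]. Speed limits (rad/s): [2.57, 2.57, 3.01, 3.14, 3.14, 3.14].

INTERFACE

Orientations are given as a unit quaternion [x, y, z, w].
In Python, from plant import bot gives the robot as it stands.
- The arm moves only by the tool jog_arm, never from a script. Its argument "motion" is a list that holds one entry, the list of rows, each a list of 7 numbers: the gripper's target within -1 to 1 (fully open at 1, half-way at 0, shut at -1), then the shift along the tool's x, y, z in cm, then the turn, a rotation vector about the tool's x, y, z in degrees. A call has 1 to 20 rows; each row is the pose to reach, as a shift and turn from the pose measured when the call began, along the tool's axes at that moment; what a row does not reach only later rows make up. A row lasts 1/12 s, in which the tool goes at most 41.7 mm and 7.16 degrees, less where a joint would pass 70% of its speed; a pose out of reach is approached as far as the arm can. A call with a gripper value outside its range is refused whole. The fingers move at their own pace and stop on an object; "squeeze" is the grip in N (left out, the last holds). Time passes only in rows, so rows that repeat a pose let the fingers close. It gives the time, the measured TCP pose, the force and the opening at its end, in the units of the state.
- bot.observe(): the state, without advancing time (a new reading comes with each control period).
- bot.grab_frame(name): name is "scene" or "top" or "wrist"; returns a dict with "image" (400x640x3 uint8, red, green, blue), "range_z" (400x640 float32, mm along the optical axis (not along the pixel's ray), 0 where there is no reading), "fx", "fy", "cx", "cy" (pixels), "k1" (the pictures are not rectified: a ray, as slopes to the right and down, at radius r is drawn at 1 + k1 r^2 times it, then the intrinsics apply), "position" and "rotation" of the camera in the world; the wrist camera has in their place "mount" (4x4, takes a point from camera to tool coordinates, whose origin is the TCP and whose axes are the tool frame's). Camera axes: x right, y up, looking along -z (the intrinsics and any distortion apply to the point x, -y, -z); pixel columns grow to the right and rows downward; lengths in mm; the calibration is good to about 2 mm. A picture is of the moment at which its call begins: read the wrist's pose just before it.
- bot.finish_job(): hands the job in, once; it reports no verdict.
The state is a dict: "clock": time; "joints": joint angles; "dq": joint speeds; "joint_torque": joint torques, N m; "eef_pos": TCP position; "tcp_rot": TCP orientation; "ft_force": force on the tool from outside, world axes, zero at the start; "moment": the same for the moment, N m; "finger_gap": opening from 0.0 (shut) to 1.0 (fully open).
Only numpy, scipy, OpenCV 4.12 (cv2) and the standard library are available. Lean on these libraries where they do the work, as an engineer would, in place of code of your own. Each camera call takes 0.05 s, during which the arm holds its last target.

TASK

Stand the white label core from the dark mat upright in the small steel tray, then slide the loaded tray all the way home on one of the rack's two rail pairs, choosing a pair with enough free height above it for the core. Leave the core standing in the tray, and do not disturb the sauce bottle beside the tray or the brown tape roll beside the rack.

Things in the scene. Friction and masses are not known exactly. Their poses are not given: they have to be found in the camera images.
- core_mid (a point): Label core: a white upright cylinder with a plugged, slightly sunken brown top, 44 mm diameter, 48 mm tall, about 50 g, standing alone on the dark bench mat, whose top is 3 mm above the table. Point at its centre, half-way up.
- tray_mid (a point): Steel tray, 0.2 kg: flat sheet 120 mm along its x, 130 mm along its y, 4 mm thick, with a rim 3 mm wide all round that reaches 12 mm above the underside. Point at the centre of the sheet's underside; z up, -x points to the grip. The far edge (+x, 60 mm from this point) enters the rack first.
- tray_grip (a point): Dark upright grip plate at the front of the tray: 36 mm along the tray's x, 12 mm thick along its y, from 4 to 51 mm above the tray's underside. It stands on a tongue 22 mm wide and 4 mm thick, level with the sheet. Point in the plate's middle, at tray coordinates (-94, 0, +30) mm from tray_mid; axes as the tray.
- rack: Fixed metal rack, 172 mm wide, 193 high, open front facing its -x. Origin on the table below the seat points; +x = insertion. Solid cover, x -62 to +77 mm, underside 188 mm above the table. Two rail pairs, lower and middle: ledges x -64 to +64 mm between side webs 138 mm apart and 15 mm high, flared in front to x -84. A back stop meets the tray's far edge with tray_mid 1 mm past the seat.
- low_seat (a point): Middle of the lower rail pair, on top of the ledges, 40 mm above the table (axes as the rack). A tray fully home on this pair has its tray_mid here. The free space above the pair reaches up to the underside of the middle deck, 12 mm below mid_seat.
- mid_seat (a point): The same point of the middle pair, on a solid deck clamped at a different height each time, 80 to 160 mm above the table; it stays there. Free space above: up to the cover's underside, 188 mm above the table. A tray with the core needs 52 mm above the ledges; at least one of the two spaces has 68 mm or more.
- bottle: Bystander: filled sauce bottle with screw cap, 54 mm diameter, 166 mm tall. Origin at the centre of its underside.
- tape: Bystander: brown-looking tape roll lying flat, 96 mm diameter, 48 mm high. Origin at the centre of its underside.
Not all that is in view belongs to the job. Of the things like the part that bears core_mid, leave any that is blue or orange; of the rest the smaller one is meant.

How it is judged (in metres and radians):
On the way:
1. the core stands upright in the tray, let go (x of core_mid in the frame of tray_mid between -0.045 and 0.045 m and y of core_mid in the frame of tray_mid between -0.05 and 0.05 m and z of core_mid in the frame of tray_mid below 0.033 m and angle between core_mid's own z axis and vertical below 0.15 rad and contact force between the fingers and core below 0.1 N), for 0.2 s.
At the end, for the whole second after the job is handed in: The tray lies flat on both rails of the lower or the middle pair, within 10 mm of fully home against the back stop and square to the rack, the core stands upright on the tray's sheet inside its rim, and both are at rest (((x of tray_mid in the frame of low_seat above -0.01 m and y of tray_mid in the frame of low_seat between -0.008 and 0.008 m and z of tray_mid in the frame of low_seat between -0.004 and 0.004 m) or (x of tray_mid in the frame of mid_seat above -0.01 m and y of tray_mid in the frame of mid_seat between -0.008 and 0.008 m and z of tray_mid in the frame of mid_seat between -0.004 and 0.004 m)) and angle between the x axis of tray_mid and the x axis of rack, either way round below 0.09 rad and angle between tray_mid's own z axis and vertical below 0.05 rad and x of core_mid in the frame of tray_mid between -0.045 and 0.045 m and y of core_mid in the frame of tray_mid between -0.05 and 0.05 m and z of core_mid in the frame of tray_mid below 0.033 m and angle between core_mid's own z axis and vertical below 0.15 rad and linear speed of each of tray, core below 0.02 m/s); the robot touches nothing.
It fails at once if the bottle is pushed more than 3 cm or tipped (distance of bottle from where it was at the start of the episode above 0.03 m or angle between bottle's own z axis and vertical above 0.4 rad).
It fails at once if the tape roll is pushed more than 3 cm (distance of tape from where it was at the start of the episode above 0.03 m).
It also fails if it takes over 67 s, if anything falls off the work surface, if the arm or the gripper's body presses on something with over 40 N, if the wrist force passes 120 N, or if a joint passes its speed limit or range.

## Working session

There is one attempt and no reset: what is moved stays moved. The work goes in short steps, Python scripts to look and compute and a tool call to move; the robot and the scene stay as the last step left them, time stands still between calls to the robot, and variables do not carry over. Pictures are saved under pics/ and viewed, and the job is handed in when it is done.

Besides the shell and the picture viewer there is one more tool, called after ">>>" as name(argument=value, ...), one argument or row to a line, values as JSON. jog_arm: Moves the arm, as the interface text tells. Its arguments: {"type":"object","properties":{"motion":{"type":"array","items":{"type":"array","items":{"type":"array","items":{"type":"number"}}}},"squeeze":{"type":"number"}},"required":["motion"]}

```bash
ls; mkdir -p pics
python3 - <<'E'
from plant import bot
import cv2,numpy as np
print(bot.observe())
for n in("scene","top"):
    f=bot.grab_frame(n)
    np.savez(n+'.npz',**{k:np.array(v) for k,v in f.items()})
    cv2.imwrite(f'pics/{n}0.png',f['image'][:,:,::-1])
    print(n,{k:v for k,v in f.items() if k not in('image','range_z')})
E
```

```text
pics
{'clock': 0.0, 'joints': array([ 1.57072578e+00,  4.08109591e-02,  8.38135619e-02, -4.59390572e-04,
       -1.61547708e+00, -3.33706314e-01]), 'dq': array([ 0.00155314,  0.00110412, -0.00082059, -0.00148103, -0.00064584,
        0.00101422]), 'joint_torque': array([-1.03895688e-04, -3.68204963e+01,  3.47425497e+01,  6.93245173e+00,
       -5.31279074e-03,  3.47990095e-06]), 'eef_pos': array([196.41412177, 566.73589614, 302.88157864]), 'tcp_rot': array([ 0.41047769, -0.57571699,  0.57649556, -0.4095252 ]), 'ft_force': array([0.35051057, 0.16568089, 0.29117277]), 'moment': array([-0.00428373,  0.04075703,  0.04838592]), 'finger_gap': 1.0027719385728204}
scene {'fx': 457.43219169354967, 'fy': 457.43219169354967, 'cx': 321.36152053588785, 'cy': 198.97826932764397, 'k1': -0.02201969725883046, 'position': array([  60.82511301, -743.11487644,  792.04002033]), 'rotation': array([ 0.43262708, -0.13277972, -0.24178743,  0.85833688])}
top {'fx': 463.1582422782726, 'fy': 463.1582422782726, 'cx': 319.1358678856759, 'cy': 199.802133835907, 'k1': -0.08883195407565855, 'position': array([ 513.41864789,   71.89383985, 1588.49006864]), 'rotation': array([-0.01646143,  0.00875044,  0.70858858, -0.70537556])}
```

View pics/scene0.png

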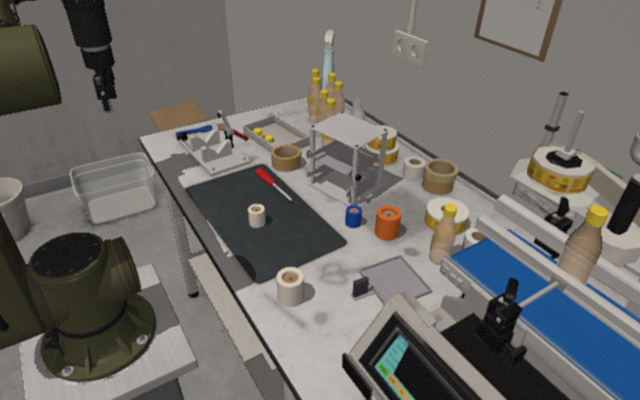

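View pics/top0.png

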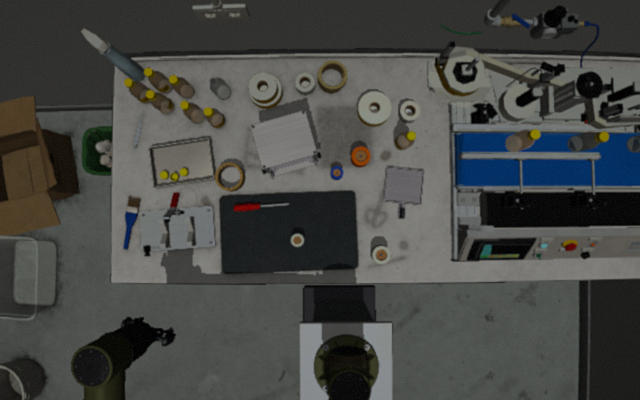

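```bash
cat > h.py <<'E'
import numpy as np,cv2
from scipy.spatial.transform import Rotation as R
def load(n):
    z=np.load(n+'.npz');return {k:z[k] for k in z.files}
def pix_dirs(f,uv):
    uv=np.atleast_2d(np.array(uv,float))
    d=np.stack([(uv[:,0]-f['cx'])/f['fx'],(uv[:,1]-f['cy'])/f['fy']],1)
    u=d.copy()
    for _ in range(15): u=d/(1+float(f['k1'])*(u**2).sum(1,keepdims=True))
    return np.c_[u[:,0],-u[:,1],-np.ones(len(u))]
def pose(f):
    if 'mount' in f:
        T=np.eye(4);T[:3,:3]=R.from_quat(f['tcp_rot']).as_matrix();T[:3,3]=f['eef_pos'];T=T@f['mount'];return T[:3,:3],T[:3,3]
    return R.from_quat(f['rotation']).as_matrix(),np.array(f['position'])
def on_plane(f,uv,z):
    M,p=pose(f);d=pix_dirs(f,uv)@M.T
    return p+d*((z-p[2])/d[:,2])[:,None]
def cloud(f):
    h,w=f['range_z'].shape;v,u=np.mgrid[:h,:w]
    M,p=pose(f);d=pix_dirs(f,np.c_[u.ravel(),v.ravel()])
    P=(d*f['range_z'].ravel()[:,None])@M.T+p
    P[f['range_z'].ravel()==0]=np.nan
    return P.reshape(h,w,3)
def proj(f,P):
    M,p=pose(f);c=(np.atleast_2d(P)-p)@M
    s=np.c_[c[:,0]/-c[:,2],-c[:,1]/-c[:,2]];s=s*(1+float(f['k1'])*(s**2).sum(1,keepdims=True))
    return s*[f['fx'],f['fy']]+[f['cx'],f['cy']]
def snap(n,tag):
    from plant import bot
    o=bot.observe();f=bot.grab_frame(n)
    if n=='wrist': f['eef_pos']=o['eef_pos'];f['tcp_rot']=o['tcp_rot']
    np.savez(tag+'.npz',**{k:np.array(v) for k,v in f.items()})
    return f
def crop(f,x0,y0,x1,y1,s,name):
    cv2.imwrite(name,cv2.resize(np.ascontiguousarray(f['image'][y0:y1,x0:x1,::-1]),None,fx=s,fy=s,interpolation=cv2.INTER_CUBIC))
E
python3 - <<'E'
from h import *
s=load('scene');t=load('top')
crop(t,220,90,440,270,3.6,'pics/topc.png')
crop(s,220,100,460,310,2.8,'pics/scenec.png')
C=cloud(t);
for n,(u,v) in dict(core=(297,240),table=(420,230),big=(380,255),mat=(260,250),tray=(404,180),grip=(402,212),racktop=(285,140),blue=(336,171),orange=(360,156),tape=(220,176)).items(): print(n,C[v,u].round(1))
C=cloud(s)
for n,(u,v) in dict(core=(256,208),corebody=(257,220),tray=(395,275),grip=(360,286),racktop=(350,130),bottlecap=(449,211)).items(): print('s',n,C[v,u].round(1))
E
```

```text
core [435.2 162.6  49.3]
table [ 464.8 -256.4    1. ]
big [ 384.8 -111.7   56.1]
mat [399.2 291.8   7.6]
tray [ 636.4 -202.     7.1]
grip [ 526.5 -187.    48.6]
racktop [746.4 190.4 187.4]
blue [665.   31.7  41.1]
orange [712.5 -47.6  61.5]
tape [653.9 431.1   3.6]
s core [439.7 166.5  47.7]
s corebody [428.4 139.2  30.1]
s tray [ 631.9 -188.8    5.3]
s grip [ 520.3 -197.    36.7]
s racktop [747.6 182.8 192.5]
s bottlecap [ 752.5 -206.4  162.5]
```

View pics/topc.png

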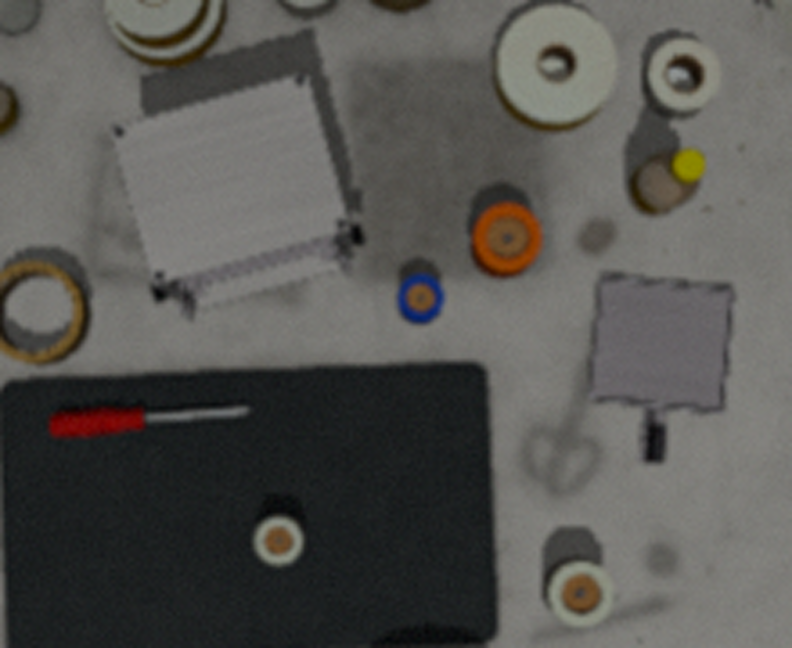

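View pics/scenec.png

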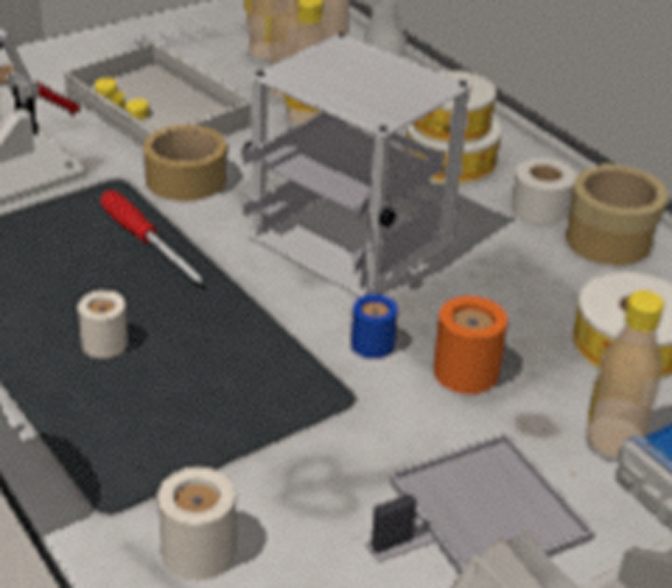

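Run:
```python
from h import *
s=load('scene');t=load('top')
C=cloud(t);S=cloud(s)
m=((C[...,2]>175)&(C[...,2]<205)&(C[...,0]>600)&(C[...,0]<900)&(C[...,1]>50)&(C[...,1]<330)).astype(np.uint8)
m=cv2.morphologyEx(m,cv2.MORPH_OPEN,np.ones((3,3)))
c=max(cv2.findContours(m,0,1)[0],key=cv2.contourArea)[:,0]
print('zmed',np.median(C[m>0][:,2]))
P=on_plane(t,c,193)[:,:2].astype(np.float32)
r=cv2.minAreaRect(P);print('rack rect',r);print(cv2.boxPoints(r).round(1))
# tray
for nm,(f,K,zl) in {'top':(t,C,12),'scene':(s,S,12)}.items():
    im=f['image'].astype(int)
    print(nm,'tray px',im[180,404] if nm=='top' else im[275,395], 'core', )
# scene rack hist
ce=np.array(r[0]);
sel=(np.hypot(S[...,0]-ce[0],S[...,1]-ce[1])<110)&np.isfinite(S[...,2])
h,e=np.histogram(S[sel][:,2],bins=np.arange(-5,205,5));print([(int(a),int(b)) for a,b in zip(e,h)])
```

```text
zmed 192.308453956456
rack rect ((747.5365600585938, 194.0693817138672), (138.58367919921875, 174.6447296142578), 15.561756134033203)
[[657.4 259.6]
 [704.2  91.4]
 [837.7 128.5]
 [790.9 296.8]]
top tray px [100  97 100] core
scene tray px [145 139 139] core
[(-5, 122), (0, 440), (5, 789), (10, 130), (15, 71), (20, 73), (25, 54), (30, 46), (35, 65), (40, 129), (45, 75), (50, 85), (55, 55), (60, 20), (65, 22), (70, 19), (75, 20), (80, 24), (85, 18), (90, 115), (95, 719), (100, 146), (105, 149), (110, 99), (115, 97), (120, 48), (125, 21), (130, 23), (135, 26), (140, 25), (145, 22), (150, 26), (155, 31), (160, 18), (165, 26), (170, 21), (175, 28), (180, 22), (185, 122), (190, 1357), (195, 16)]
```

Run:
```python
from h import *
s=load('scene')
crop(s,295,105,400,215,5.4,'pics/rackc.png')
```

```text
(no output)
```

View pics/rackc.png

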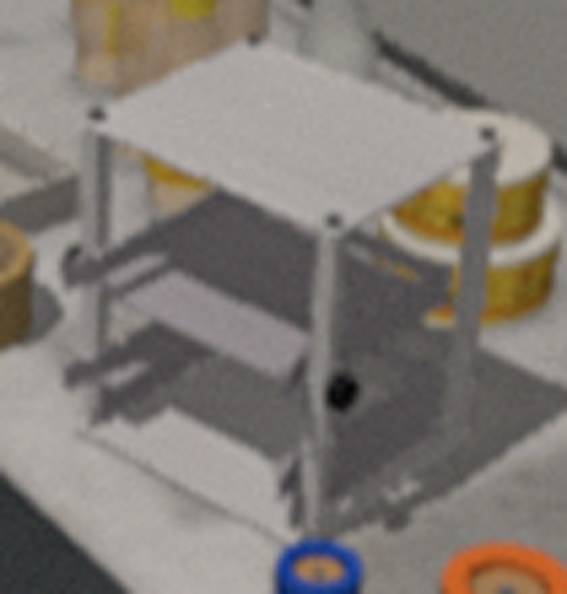

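Run:
```python
from h import *
s=load('scene');t=load('top')
C=cloud(t);S=cloud(s)
def box(f,u0,v0,u1,v1,fn,z,nm):
    im=f['image'][v0:v1,u0:u1].astype(int)
    m=fn(im).astype(np.uint8)
    c=max(cv2.findContours(m,0,1)[0],key=cv2.contourArea)[:,0]+[u0,v0]
    P=on_plane(f,c,z)[:,:2].astype(np.float32)
    r=cv2.minAreaRect(P);print(nm,'minarea',np.round(r[0],1),np.round(r[1],1),round(r[2],1),'circ',[np.round(x,1) for x in cv2.minEnclosingCircle(P)], 'px',c.min(0),c.max(0));return c,P
brown=lambda im:(im[...,0]-im[...,2]>35)
box(t,280,225,315,255,brown,49,'core top brown')
box(s,243,198,272,217,brown,49,'core scene brown')
br=lambda im:(im.max(2)>70)
box(t,280,225,315,255,br,51,'core top all')
box(t,392,200,412,222,lambda im:im.max(2)<50,51,'grip top')
crop(t,380,155,430,225,8,'pics/tray.png')
```

```text
core top brown minarea [435.2 162.7] [19.9 19.9] 89.8 circ [array([436.2, 162.7]), np.float64(11.5)] px [294 237] [300 243]
core scene brown minarea [437.8 158.6] [21.5 24.1] 37.9 circ [array([437.2, 158.8]), np.float64(12.8)] px [252 207] [261 212]
core top all minarea [436.9 164.2] [43.2 43.1] 89.8 circ [array([435.6, 163.1]), np.float64(22.9)] px [290 233] [303 246]
grip top minarea [ 526.5 -184.9] [10.  33.2] 89.4 circ [array([ 526.4, -184.8]), np.float64(17.3)] px [400 207] [403 217]
```

View pics/tray.png

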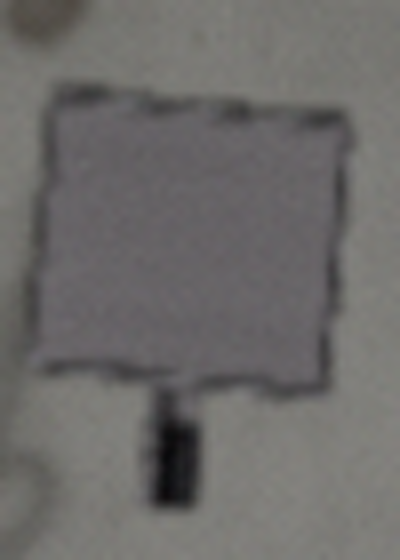

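Run:
```python
from h import *
t=load('top');s=load('scene')
c=np.array([[53,86],[352,113],[329,390],[36,371]])/8+[379.5+.06,154.5+.06]
P=on_plane(t,c,11);print(P.round(1),P.mean(0).round(1))
for i in range(4):
    d=P[(i+1)%4]-P[i];print(np.linalg.norm(d).round(1),np.degrees(np.arctan2(d[1],d[0])).round(1))
from plant import bot
o=bot.observe();print(R.from_quat(o['tcp_rot']).as_matrix().round(3))
print(bot.grab_frame('wrist')['mount'].round(3))
```

```text
[[ 686.7 -140.9   11. ]
 [ 674.7 -269.2   11. ]
 [ 556.1 -257.7   11. ]
 [ 564.8 -132.3   11. ]] [ 620.6 -200.    11. ]
128.9 -95.3
119.1 174.5
125.6 86.0
122.2 -4.0
[[-0.328 -0.     0.945]
 [-0.945 -0.002 -0.328]
 [ 0.002 -1.     0.   ]]
[[ 1.0000e+00 -0.0000e+00  1.0000e-03 -1.2340e+00]
 [ 1.0000e-03  3.0200e-01 -9.5300e-01 -7.0272e+01]
 [-0.0000e+00  9.5300e-01  3.0200e-01  7.7278e+01]
 [ 0.0000e+00  0.0000e+00  0.0000e+00  1.0000e+00]]
```

```bash
cat >> h.py <<'E'
def tool(psi,th=0):
    p,t=np.radians([psi,th]);c,s=np.cos,np.sin
    return np.array([[s(p),s(t)*c(p),c(t)*c(p)],[-c(p),s(t)*s(p),c(t)*s(p)],[0,-c(t),s(t)]])
def plan(g,psi,th=0,o=None,depth=54):
    """g = grasp point target; prints shift cm & turn deg in current tool axes"""
    if o is None:
        from plant import bot
        o=bot.observe()
    M0=R.from_quat(o['tcp_rot']).as_matrix();M=tool(psi,th)
    tcp=np.array(g,float)-depth*M[:,1]
    d=(M0.T@(tcp-o['eef_pos']))/10
    r=np.degrees(R.from_matrix(M0.T@M).as_rotvec())
    print('shift',d.round(2),'|',np.linalg.norm(d).round(1),'turn',r.round(2),'| now grasp',(o['eef_pos']+depth*M0[:,1]).round(1),'yawtilt',np.degrees([np.arctan2(M0[1,2],M0[0,2]),np.arcsin(M0[2,2])]).round(2),'t',round(o['clock'],2),'gap',round(o['finger_gap'],3),'F',o['ft_force'].round(1))
E
python3 - <<'E'
from h import *
from plant import bot
print(bot.grip_depth)
plan([436.5,161.5,200],0)
E
```

```text
53.900000000000006
shift [30.42  4.96 35.95] | 47.4 turn [  0.   -19.13   0.08] | now grasp [196.5 566.7 249.1] yawtilt [-1.913e+01  1.000e-02] t 0.15 gap 0.998 F [-0.3  0.   0.4]
```

>>> jog_arm(
  motion=[
    [[1,15.2,2.5,18,0,-9.5,0],[1,30.4,4.95,35.95,0,-19.1,0],[1,30.4,4.95,35.95,0,-19.1,0],[1,30.4,4.95,35.95,0,-19.1,0],[1,30.4,4.95,35.95,0,-19.1,0],[1,30.4,4.95,35.95,0,-19.1,0],[1,30.4,4.95,35.95,0,-19.1,0],[1,30.4,4.95,35.95,0,-19.1,0],[1,30.4,4.95,35.95,0,-19.1,0],[1,30.4,4.95,35.95,0,-19.1,0],[1,30.4,4.95,35.95,0,-19.1,0],[1,30.4,4.95,35.95,0,-19.1,0],[1,30.4,4.95,35.95,0,-19.1,0],[1,30.4,4.95,35.95,0,-19.1,0],[1,30.4,4.95,35.95,0,-19.1,0],[1,30.4,4.95,35.95,0,-19.1,0]],
  ],
  squeeze=40,
)

```text
clock: 1.48
eef_pos: [436.2, 162.6, 254.1]
tcp_rot: [0.501, -0.5, 0.5, -0.5]
ft_force: [0.2, 0.0, -0.2]
finger_gap: 1.0
```

Run:
```python
from h import *
f=snap('wrist','w1')
cv2.imwrite('pics/w1.png',f['image'][:,:,::-1])
plan([436.5,161.5,35],0)
print(proj(f,[[436.5,161.5,51],[436.5,161.5,27]]).round(1))
```

```text
shift [ 0.1  16.52  0.04] | 16.5 turn [0.01 0.07 0.06] | now grasp [436.1 162.6 200.2] yawtilt [ 0.07 -0.01] t 1.53 gap 0.997 F [-0.2  0.7 -0.3]
[[320.  194.2]
 [319.8 187.7]]
```

View pics/w1.png

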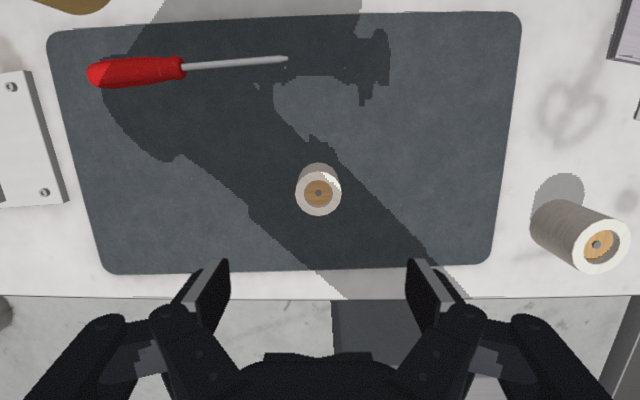

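The wrist picture shows the white core with its brown top at (318,192), within about 1 mm of the triangulated point. Lookalikes:
- large white core: scene (290,287), wrist (590,240)
- blue core: scene (353,216)
- orange core: scene (388,222)
- rear white roll: scene (413,168)

I choose the small white core on the mat, at scene (257,216). Its measured diameter is 43–44 mm, which matches the description.

>>> jog_arm(
  motion=[
    [[1,0.05,4,0.04,0,0,0],[1,0.05,8,0.04,0,0,0],[1,0.05,12,0.04,0,0,0],[1,0.05,14.5,0.04,0,0,0],[1,0.05,16,0.04,0,0,0],[1,0.05,16.5,0.04,0,0,0],[1,0.05,16.5,0.04,0,0,0],[-1,0.05,16.5,0.04,0,0,0],[-1,0.05,16.5,0.04,0,0,0],[-1,0.05,16.5,0.04,0,0,0],[-1,0.05,16.5,0.04,0,0,0],[-1,0.05,16.5,0.04,0,0,0],[-1,0.05,16.5,0.04,0,0,0],[-1,0.05,16.5,0.04,0,0,0],[-1,0.05,16.5,0.04,0,0,0],[-1,0.05,16.5,0.04,0,0,0]],
  ],
  squeeze=40,
)

```text
clock: 2.87
eef_pos: [437.2, 162.6, 90.7]
tcp_rot: [-0.5, 0.499, -0.5, 0.501]
ft_force: [-0.5, 1.2, 6.6]
finger_gap: 0.505
```

Run:
```python
from h import *
f=snap('wrist','w2')
cv2.imwrite('pics/w2.png',f['image'][:,:,::-1])
plan([620,-200,150],-5)
```

```text
shift [ 36.28 -11.31  18.24] | 42.2 turn [-0.12  5.09 -0.03] | now grasp [437.3 162.6  36.7] yawtilt [0.09 0.12] t 2.92 gap 0.503 F [-2.1  1.2  5.4]
```

View pics/w2.png

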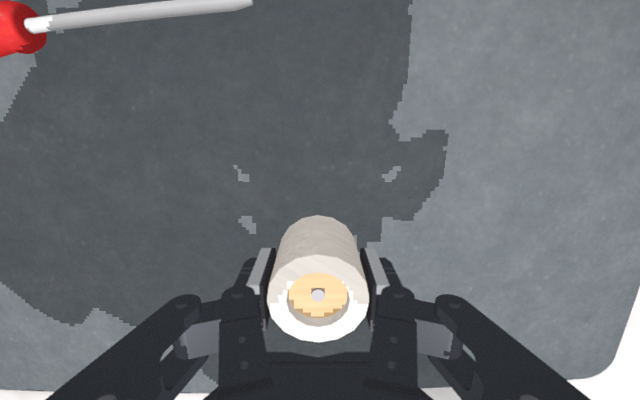

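Core held (gap 0.50 ≈ 43 mm). Lift, then carry it over the tray.

>>> jog_arm(
  motion=[
    [[-1,0,-1.5,0,0,0,0],[-1,0,-4,0,0,0,0],[-1,0,-7,0,0,0,0],[-1,2,-10,1,0,0.3,0],[-1,5,-11.3,2.5,0,0.7,0],[-1,8,-11.3,4,0,1.1,0],[-1,11,-11.3,5.5,0,1.6,0],[-1,14,-11.3,7,0,2,0],[-1,17,-11.3,8.5,0,2.4,0],[-1,20,-11.3,10,0,2.8,0],[-1,23,-11.3,11.5,0,3.2,0],[-1,26,-11.3,13,0,3.7,0],[-1,29,-11.3,14.5,0,4.1,0],[-1,32,-11.3,16,0,4.5,0],[-1,34.5,-11.3,17.3,0,4.8,0],[-1,36,-11.3,18.1,0,5,0],[-1,36.2,-11.3,18.2,0,5,0],[-1,36.2,-11.3,18.2,0,5,0],[-1,36.2,-11.3,18.2,0,5,0]],
  ],
)

```text
clock: 4.5
eef_pos: [619.2, -198.9, 203.4]
tcp_rot: [0.478, -0.521, 0.521, -0.479]
ft_force: [-1.2, -0.6, 0.1]
finger_gap: 0.499
```

Run:
```python
from h import *
f=snap('wrist','w3')
cv2.imwrite('pics/w3.png',f['image'][:,:,::-1])
plan([620,-200,37.7],-5)
```

```text
shift [ 0.15 11.21  0.07] | 11.2 turn [-0.1   0.12 -0.05] | now grasp [ 619.4 -198.5  149.8] yawtilt [-4.88  0.1 ] t 4.55 gap 0.506 F [-0.   0.1  0.3]
```

View pics/w3.png

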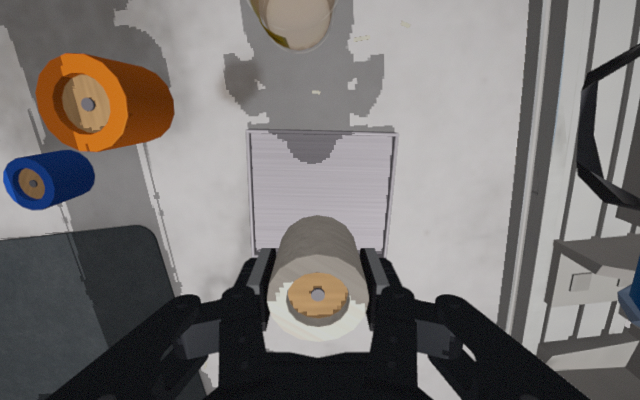

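Run:
```python
from h import *
t=load('top');s=load('scene');w=load('w3')
print('cap top',on_plane(t,[[220+689/3.6-.36,90+165/3.6-.36]],165).round(1),'scene',on_plane(s,[[220+645/2.8-.3,100+300/2.8-.3]],165).round(1))
P=on_plane(w,[[247,129.5],[398,131.5]],12);print(P.round(1));d=P[1]-P[0];print(np.linalg.norm(d),np.degrees(np.arctan2(d[1],d[0]))+90,P.mean(0))
m=P.mean(0)[:2];a=np.arctan2(d[1],d[0])+np.pi/2;print('mid',m-60*np.array([np.cos(a),np.sin(a)]))
P=on_plane(w,[[253.5,250],[388,250]],12);print(P.round(1))
```

```text
cap top [[ 762.5 -198.5  165. ]] scene [[ 763.1 -198.4  165. ]]
[[ 684.8 -143.1   12. ]
 [ 672.3 -270.1   12. ]]
127.62684073589634 -5.644013993317202 [ 678.54029053 -206.64355651   12.        ]
mid [ 618.83116188 -200.74271289]
[[ 573.3 -132.    12. ]
 [ 562.4 -259.8   12. ]]
```

Run:
```python
from h import *
plan([609,-199.5,38.2],-5.4)
```

```text
shift [ 0.19 11.16 -1.03] | 11.2 turn [-0.1   0.52 -0.05] | now grasp [ 619.4 -198.5  149.8] yawtilt [-4.88  0.1 ] t 4.55 gap 0.506 F [-0.   0.1  0.3]
```

>>> jog_arm(
  motion=[
    [[-1,0.2,2,-1,-0.1,0.5,0],[-1,0.2,5,-1,-0.1,0.5,0],[-1,0.2,8,-1,-0.1,0.5,0],[-1,0.2,10,-1,-0.1,0.5,0],[-1,0.2,10.7,-1,-0.1,0.5,0],[-1,0.2,11,-1,-0.1,0.5,0],[-1,0.2,11.15,-1,-0.1,0.5,0],[-1,0.2,11.15,-1,-0.1,0.5,0],[-1,0.2,11.15,-1,-0.1,0.5,0]],
  ],
)

```text
clock: 5.3
eef_pos: [610.2, -199.5, 94.3]
tcp_rot: [0.475, -0.522, 0.523, -0.477]
ft_force: [-0.3, 0.7, -0.8]
finger_gap: 0.504
```

Run:
```python
from h import *
f=snap('wrist','w4')
cv2.imwrite('pics/w4.png',f['image'][:,:,::-1])
plan([609,-199.5,38.2],-5.4)
```

```text
shift [ 0.    0.2  -0.12] | 0.2 turn [-0.15  0.04 -0.04] | now grasp [ 610.3 -199.5   40.2] yawtilt [-5.36  0.15] t 5.35 gap 0.503 F [ 0.4  0.3 -0.4]
```

View pics/w4.png

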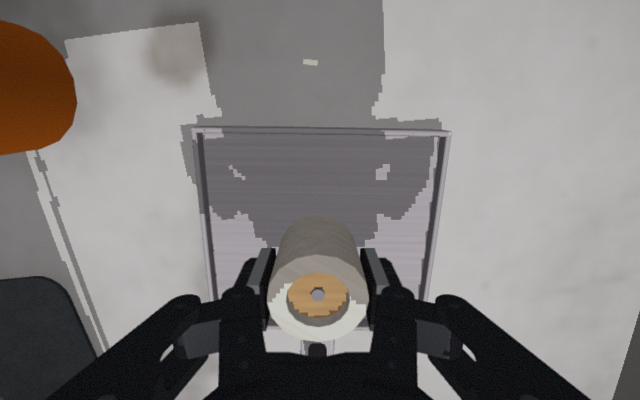

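>>> jog_arm(
  motion=[
    [[-1,0,0.1,0,0,0,0],[-1,0,0.2,0,0,0,0],[-1,0,0.3,0,0,0,0],[-1,0,0.35,0,0,0,0],[-1,0,0.35,0,0,0,0]],
  ],
)

```text
clock: 5.77
eef_pos: [610.5, -199.6, 91.6]
tcp_rot: [0.475, -0.522, 0.524, -0.477]
ft_force: [-1.2, 0.0, 4.1]
finger_gap: 0.511
```

Contact felt (4 N). Release and rise.

>>> jog_arm(
  motion=[
    [[0.2,0,0,0,0,0,0],[0.4,0,0,0,0,0,0],[1,0,0,0,0,0,0],[1,0,0,0,0,0,0],[1,0,0,0,0,0,0],[1,0,0,0,0,0,0],[1,0,0,0,0,0,0],[1,0,-3,0,0,0,0],[1,0,-6,0,0,0,0],[1,0,-9,-3,0,0,0],[1,0,-12,-7,0,0,0],[1,0,-14,-11,0,0,0],[1,0,-14,-12,0,0,0],[1,0,-14,-12,0,0,0]],
  ],
)

```text
clock: 6.93
eef_pos: [488.7, -188.6, 235.2]
tcp_rot: [0.473, -0.52, 0.525, -0.479]
ft_force: [0.6, -0.3, 0.9]
finger_gap: 0.997
```

Run:
```python
from h import *
f=snap('wrist','w5')
cv2.imwrite('pics/w5.png',f['image'][:,:,::-1])
plan([526,-191.7,34],-5.4,30)
```

```text
shift [-1.000e-02  1.528e+01  8.100e-01] | 15.3 turn [29.52  0.04 -0.06] | now grasp [ 490.2 -188.5  179.5] yawtilt [-5.35  0.48] t 6.98 gap 1.001 F [-0.3 -0.7  0.5]
```

View pics/w5.png

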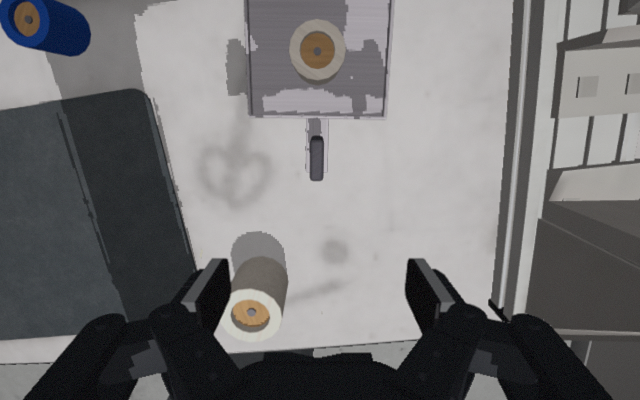

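Run:
```python
from h import *
f=load('w5');crop(f,270,90,370,200,5,'pics/grip.png')
a=np.radians(-5.4);X=np.array([np.cos(a),np.sin(a),0]);Y=np.array([-np.sin(a),np.cos(a),0])
m=np.array([619.5,-200.5,0])
for lx in(-112,-76):
  for ly in(-6,6):
    for z in (51,4): print(lx,ly,z,proj(f,m+lx*X+ly*Y+[0,0,z]).round(1))
for ly in(-65,65):print(proj(f,m-60*X+ly*Y+[0,0,12]).round(1))
print('core',on_plane(f,[[317.5,50.5]],50))
```

```text
-112 -6 51 [[325.8 180.9]]
-112 -6 4 [[324.7 170.7]]
-112 6 51 [[311.9 180.9]]
-112 6 4 [[312.8 170.7]]
-76 -6 51 [[326.2 138.4]]
-76 -6 4 [[324.9 134.3]]
-76 6 51 [[311.7 138.4]]
-76 6 4 [[312.6 134.3]]
[[388.1 117.7]]
[[249.6 117.6]]
core [[ 610.6158743  -198.44823919   50.        ]]
```

View pics/grip.png

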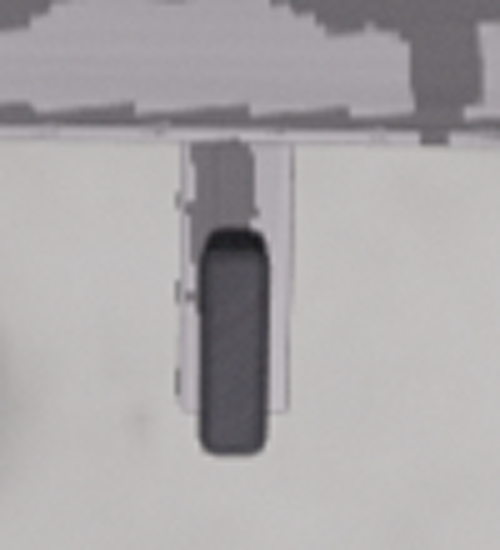

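Run:
```python
from h import *
plan([526,-190.2,120],-5.4,30)
```

```text
shift [-0.16  6.68  0.87] | 6.7 turn [29.52  0.04 -0.06] | now grasp [ 490.2 -188.5  179.5] yawtilt [-5.35  0.48] t 6.98 gap 1.001 F [-0.3 -0.7  0.5]
```

>>> jog_arm(
  motion=[
    [[1,-0.15,1.3,0.2,6,0,0],[1,-0.15,2.7,0.4,12,0,0],[1,-0.15,4,0.6,18,0,0],[1,-0.15,5.3,0.8,24,0,0],[1,-0.15,6.7,0.87,29.5,0,0],[1,-0.15,6.7,0.87,29.5,0,0],[1,-0.15,6.7,0.87,29.5,0,0]],
  ],
)

```text
clock: 7.57
eef_pos: [498.0, -187.8, 164.7]
tcp_rot: [0.338, -0.372, 0.639, -0.582]
ft_force: [-0.1, 0.3, 1.4]
finger_gap: 1.002
```

Run:
```python
from h import *
f=snap('wrist','w6')
cv2.imwrite('pics/w6.png',f['image'][:,:,::-1])
plan([526,-190.2,34],-5.4,30)
g=np.array([526,-190.2,0]);a=np.radians(-5.4);X=np.array([np.cos(a),np.sin(a),0])
print(proj(f,[g+[0,0,51],g-18*X+[0,0,51],g+18*X+[0,0,51]]).round(1))
```

```text
shift [-0.02  7.52 -4.39] | 8.7 turn [ 0.11  0.07 -0.03] | now grasp [ 526.5 -190.4  121.1] yawtilt [-5.32 29.89] t 7.62 gap 1.001 F [ 0.7 -1.1  1.5]
[[319.3 275.4]
 [319.3 302.7]
 [319.3 249. ]]
```

View pics/w6.png

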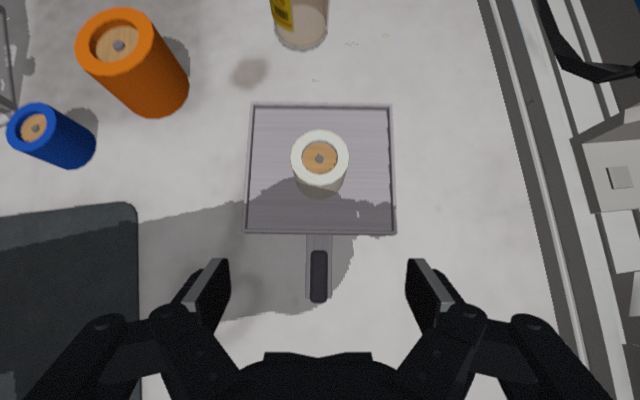

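>>> jog_arm(
  motion=[
    [[1,0,2.5,-1.5,0,0,0],[1,0,5,-2.9,0,0,0],[1,0,6.6,-3.9,0,0,0],[1,0,7.4,-4.4,0,0,0],[1,0,7.6,-4.45,0,0,0],[1,0,7.6,-4.45,0,0,0],[-1,0,7.6,-4.45,0,0,0],[-1,0,7.6,-4.45,0,0,0],[-1,0,7.6,-4.45,0,0,0],[-1,0,7.6,-4.45,0,0,0],[-1,0,7.6,-4.45,0,0,0],[-1,0,7.6,-4.45,0,0,0],[-1,0,7.6,-4.45,0,0,0],[-1,0,7.6,-4.45,0,0,0],[-1,0,7.6,-4.45,0,0,0],[-1,0,7.6,-4.45,0,0,0],[-1,0,7.6,-4.45,0,0,0]],
  ],
  squeeze=100,
)

```text
clock: 9.03
eef_pos: [499.2, -187.9, 80.4]
tcp_rot: [0.337, -0.37, 0.64, -0.583]
ft_force: [-4.2, 1.5, 6.1]
finger_gap: 0.124
```

Run:
```python
from h import *
f=snap('wrist','w7')
cv2.imwrite('pics/w7.png',f['image'][:,:,::-1])
plan([526,-190.2,134],-5.4,30)
```

```text
shift [-0.02 -8.71  5.  ] | 10.0 turn [ 0.06  0.08 -0.03] | now grasp [ 526.1 -190.4   33.6] yawtilt [-5.31 29.94] t 9.08 gap 0.125 F [-3.5  0.9  6.2]
```

View pics/w7.png

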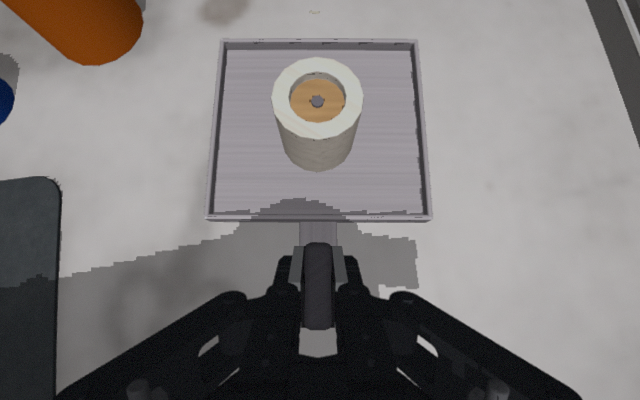

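Plate gripped. Lifting gently.

>>> jog_arm(
  motion=[
    [[-1,0,-0.2,0.1,0,0,0],[-1,0,-0.5,0.3,0,0,0],[-1,0,-1,0.6,0,0,0],[-1,0,-1.7,1,0,0,0],[-1,0,-2.6,1.5,0,0,0],[-1,0,-3.5,2,0,0,0],[-1,0,-4.4,2.55,0,0,0],[-1,0,-5.3,3.05,0,0,0],[-1,0,-6.2,3.6,0,0,0],[-1,0,-7.1,4.1,0,0,0],[-1,0,-8,4.6,0,0,0],[-1,0,-8.9,5.15,0,0,0],[-1,0,-9.8,5.65,0,0,0],[-1,0,-10.6,6.1,0,0,0],[-1,0,-11.2,6.45,0,0,0],[-1,0,-11.5,6.6,0,0,0],[-1,0,-11.5,6.6,0,0,0]],
  ],
)

```text
clock: 10.5
eef_pos: [499.3, -187.9, 214.0]
tcp_rot: [0.337, -0.369, 0.64, -0.583]
ft_force: [0.3, -0.1, -1.8]
finger_gap: 0.128
```

Run:
```python
from h import *
f=snap('wrist','w8')
cv2.imwrite('pics/w8.png',f['image'][:,:,::-1])
plan([526,-190.2,164],-5.4,30)
C=cloud(f)
def fit(u0,v0,u1,v1):
    P=C[v0:v1,u0:u1].reshape(-1,3);P=P[np.isfinite(P[:,2])];c=np.median(P,0)
    A=np.c_[P[:,:2]-c[:2],np.ones(len(P))]
    for _ in range(4):
        k=np.linalg.lstsq(A,P[:,2],rcond=None)[0];r=np.abs(A@k-P[:,2]);i=r<max(1,2*np.median(r));A=A[i];P=P[i]
    print(c.round(1),np.degrees(np.arctan(k[:2])).round(2),len(P))
fit(228,60,265,205);fit(370,60,412,205)
g=load('w7');C=cloud(g);fit(228,60,265,205);fit(370,60,412,205)
```

```text
shift [-0.01  0.2  -0.11] | 0.2 turn [ 0.06  0.07 -0.04] | now grasp [ 525.9 -190.3  166.2] yawtilt [-5.32 29.94] t 10.55 gap 0.124 F [ 0.1  0.3 -1.7]
[ 620.2 -152.6  137.9] [-0.03  0.01] 4818
[ 611.7 -243.1  137.8] [-0.02  0.15] 5498
[ 619.8 -152.7    4.4] [-0.02 -0.08] 4816
[ 611.4 -243.1    4.2] [0.03 0.19] 5521
```

View pics/w8.png

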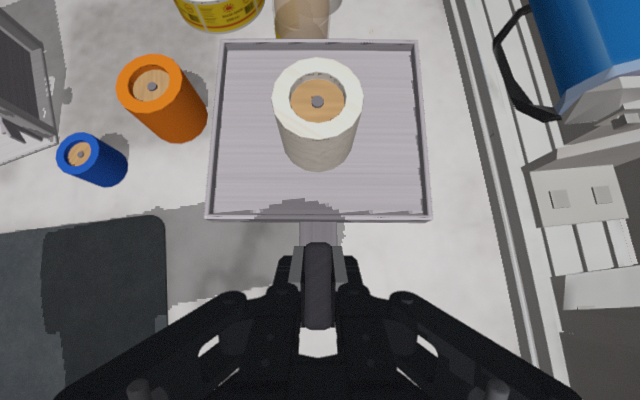

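Run:
```python
from h import *
f=load('w8');crop(f,195,25,445,235,3,'pics/w8c.png')
P=on_plane(f,[[219,39],[419,39],[432,221],[206,221]],145.8);print(P.round(1))
print('mid',P.mean(0).round(1))
for i in range(4):
    d=P[(i+1)%4]-P[i];print(np.linalg.norm(d).round(1),np.degrees(np.arctan2(d[1],d[0])).round(1))
plan([471.5,117.5,166],15.5,30)
```

```text
[[ 684.4 -138.9  145.8]
 [ 672.2 -269.5  145.8]
 [ 552.4 -256.1  145.8]
 [ 564.2 -129.6  145.8]]
mid [ 618.3 -198.5  145.8]
131.2 -95.4
120.5 173.6
127.1 84.7
120.6 -4.4
shift [-29.18  -4.02  -7.03] | 30.3 turn [  0.06 -18.04  10.4 ] | now grasp [ 525.9 -190.3  166.2] yawtilt [-5.32 29.94] t 10.55 gap 0.124 F [ 0.1  0.3 -1.7]
```

View pics/w8c.png

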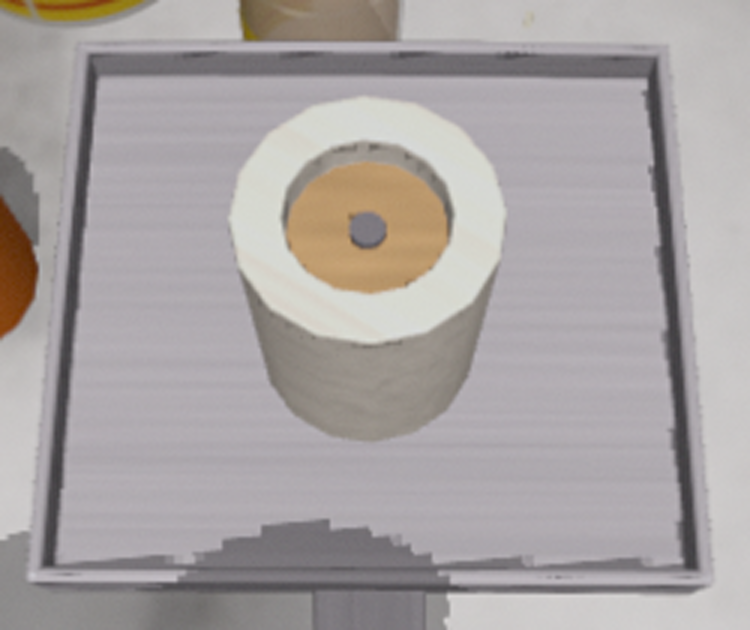

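>>> jog_arm(
  motion=[
    [[-1,-0.29,-0.04,-0.07,0,-0.18,0.1],[-1,-0.88,-0.12,-0.21,0,-0.54,0.31],[-1,-1.75,-0.24,-0.42,0,-1.08,0.62],[-1,-2.92,-0.4,-0.7,0,-1.8,1.04],[-1,-4.38,-0.6,-1.05,0,-2.7,1.56],[-1,-6.13,-0.84,-1.47,0,-3.78,2.18],[-1,-7.88,-1.08,-1.89,0,-4.86,2.81],[-1,-9.64,-1.32,-2.31,0,-5.94,3.43],[-1,-11.39,-1.56,-2.73,0,-7.02,4.06],[-1,-13.14,-1.8,-3.15,0,-8.1,4.68],[-1,-14.89,-2.04,-3.57,0,-9.18,5.3],[-1,-16.64,-2.28,-3.99,0,-10.26,5.93],[-1,-18.4,-2.52,-4.41,0,-11.34,6.55],[-1,-20.15,-2.76,-4.83,0,-12.42,7.18],[-1,-21.9,-3,-5.25,0,-13.5,7.8],[-1,-23.65,-3.24,-5.67,0,-14.58,8.42],[-1,-25.4,-3.48,-6.09,0,-15.66,9.05],[-1,-26.9,-3.68,-6.44,0,-16.56,9.57],[-1,-28,-3.84,-6.72,0,-17.28,9.98],[-1,-28.6,-3.92,-6.86,0,-17.64,10.2]],
  ],
)

```text
clock: 12.22
eef_pos: [446.2, 105.9, 212.4]
tcp_rot: [-0.397, 0.304, -0.525, 0.688]
ft_force: [1.1, 0.2, -1.8]
finger_gap: 0.128
```

>>> jog_arm(
  motion=[
    [[-1,0,0,0,0,0,0],[-1,0,0,0,0,0,0]],
  ],
)

```text
clock: 12.38
eef_pos: [445.9, 106.3, 212.1]
tcp_rot: [-0.398, 0.304, -0.525, 0.688]
ft_force: [-0.7, -0.8, -2.4]
finger_gap: 0.127
```

Run:
```python
from h import *
f=snap('wrist','w9')
cv2.imwrite('pics/w9.png',f['image'][:,:,::-1])
plan([471.5,117.5,166],15.5,30)
f=snap('scene','s9')
crop(f,250,80,450,240,4,'pics/s9.png')
```

```text
shift [-0.44 -0.02  0.08] | 0.4 turn [ 0.05 -0.24  0.07] | now grasp [472.1 113.  165.4] yawtilt [15.22 29.95] t 12.43 gap 0.129 F [-0.  -0.5 -3. ]
```

View pics/w9.png

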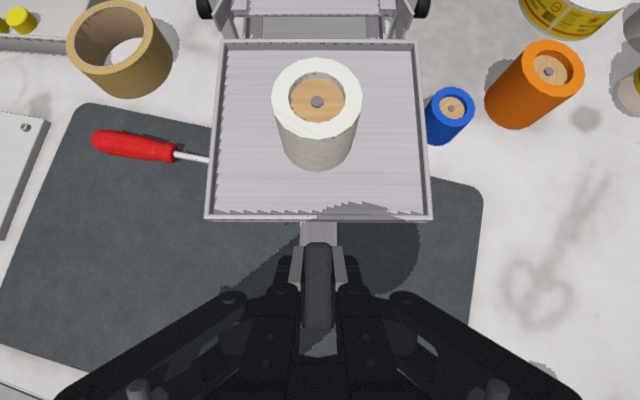

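View pics/s9.png

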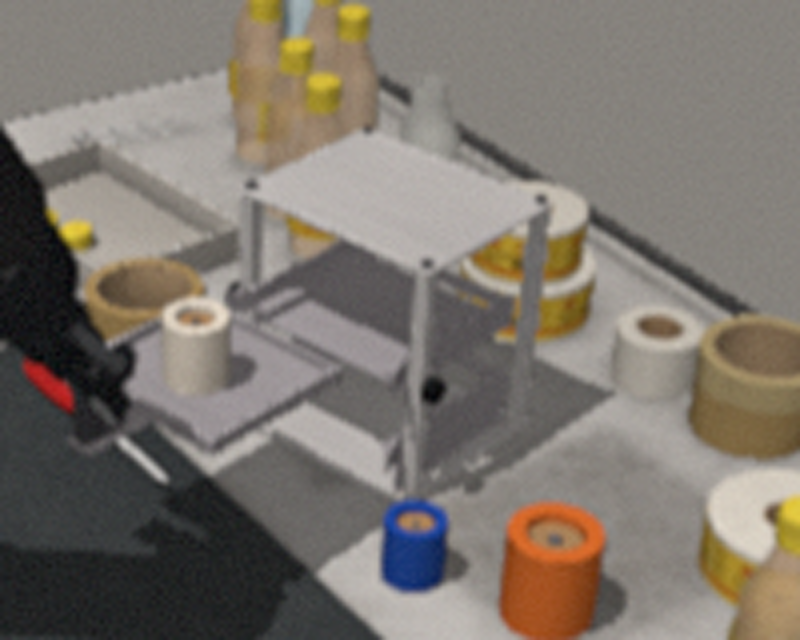

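Run:
```python
from h import *
f=load('w9')
crop(f,190,0,440,50,3.2,'pics/w9c.png')
C=cloud(f)
o=np.array([740.3,192.1]);a=np.radians(15.5)
def rk(C):
    d=C[...,:2]-o;return np.stack([d[...,0]*np.cos(a)+d[...,1]*np.sin(a),-d[...,0]*np.sin(a)+d[...,1]*np.cos(a),C[...,2]],-1)
K=rk(C)
for v in (2,8,14,20,26,32,36):
    print(v,[tuple(K[v,u].round().astype(int)) if np.isfinite(K[v,u,0]) else None for u in (215,225,232,238,243,248,252,258,270,320,380,386,391,396,402,410,420)])
```

```text
2 [(np.int64(-60), np.int64(80), np.int64(110)), (np.int64(-65), np.int64(71), np.int64(114)), (np.int64(-54), np.int64(68), np.int64(104)), (np.int64(-54), np.int64(63), np.int64(104)), (np.int64(-55), np.int64(59), np.int64(105)), (np.int64(-46), np.int64(57), np.int64(96)), (np.int64(-46), np.int64(54), np.int64(96)), (np.int64(-45), np.int64(48), np.int64(96)), (np.int64(-46), np.int64(38), np.int64(96)), (np.int64(-47), np.int64(-6), np.int64(96)), (np.int64(-56), np.int64(-56), np.int64(105)), (np.int64(-54), np.int64(-62), np.int64(103)), (np.int64(-55), np.int64(-65), np.int64(104)), (np.int64(-59), np.int64(-68), np.int64(108)), (np.int64(-67), np.int64(-71), np.int64(116)), (np.int64(-60), np.int64(-80), np.int64(109)), (np.int64(-59), np.int64(-88), np.int64(108))]
8 [(np.int64(-75), np.int64(76), np.int64(119)), (np.int64(-67), np.int64(71), np.int64(111)), (np.int64(-60), np.int64(68), np.int64(104)), (np.int64(-61), np.int64(63), np.int64(105)), (np.int64(-60), np.int64(59), np.int64(104)), (np.int64(-53), np.int64(57), np.int64(97)), (np.int64(-52), np.int64(53), np.in
[... 3568 characters left out ...]
1), np.int64(83), np.int64(74)), (np.int64(-60), np.int64(77), np.int64(72)), (np.int64(4), np.int64(93), np.int64(0)), (np.int64(-45), np.int64(71), np.int64(55)), (np.int64(-34), np.int64(70), np.int64(42)), (np.int64(-32), np.int64(66), np.int64(40)), (np.int64(-31), np.int64(60), np.int64(39)), (np.int64(-2), np.int64(53), np.int64(6)), (np.int64(-3), np.int64(-7), np.int64(7)), (np.int64(-37), np.int64(-69), np.int64(46)), (np.int64(3), np.int64(-87), np.int64(0)), (np.int64(-59), np.int64(-73), np.int64(70)), (np.int64(-60), np.int64(-77), np.int64(71)), (np.int64(-60), np.int64(-83), np.int64(71)), (np.int64(3), np.int64(-116), np.int64(1)), (np.int64(3), np.int64(-129), np.int64(0))]
```

View pics/w9c.png

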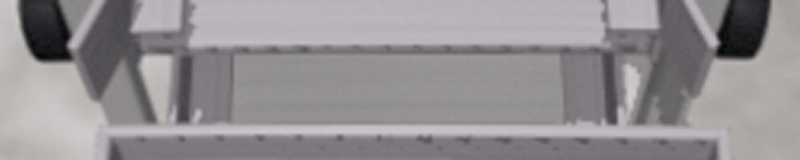

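```bash
cat >> h.py <<'E'
RO=np.array([740.3,192.1]);RA=15.5
def rw(x,y,z):
    a=np.radians(RA);return [RO[0]+x*np.cos(a)-y*np.sin(a),RO[1]+x*np.sin(a)+y*np.cos(a),z]
def wr(P):
    a=np.radians(RA);d=np.atleast_2d(P)[:,:2]-RO
    return np.c_[d@[np.cos(a),np.sin(a)],d@[-np.sin(a),np.cos(a)],np.atleast_2d(P)[:,2]]
E
python3 - <<'E'
from h import *
f=load('w9');K=cloud(f)
print('sheet',np.median(K[60:205,228:265].reshape(-1,3),0),np.median(K[60:205,370:412].reshape(-1,3),0))
P=wr(on_plane(f,[[219,39],[419,39],[432,221],[206,221]],144.5));print(P.round(1),P.mean(0))
plan(rw(-279,0,140.3),15.5,30)
E
```

```text
sheet [nan nan nan] [nan nan nan]
[[-126.7   60.9  144.5]
 [-127.4  -69.7  144.5]
 [-247.3  -67.1  144.5]
 [-246.8   59.5  144.5]] [-187.07844292   -4.12185448  144.5       ]
shift [-0.47  2.21 -1.22] | 2.6 turn [ 0.05 -0.28  0.09] | now grasp [472.2 112.7 165.5] yawtilt [15.18 29.95] t 12.48 gap 0.127 F [-0.3 -0.2 -2.6]
```

>>> jog_arm(
  motion=[
    [[-1,-0.1,0.2,-0.1,0,-0.1,0],[-1,-0.2,0.6,-0.3,0,-0.2,0],[-1,-0.35,1.1,-0.6,0,-0.28,0.1],[-1,-0.45,1.6,-0.9,0,-0.28,0.1],[-1,-0.47,2,-1.1,0,-0.28,0.1],[-1,-0.47,2.2,-1.22,0,-0.28,0.1],[-1,-0.47,2.2,-1.22,0,-0.28,0.1],[-1,-0.47,2.2,-1.22,0,-0.28,0.1]],
  ],
)

```text
clock: 13.15
eef_pos: [445.4, 110.3, 187.1]
tcp_rot: [-0.398, 0.303, -0.524, 0.689]
ft_force: [0.2, 0.7, -1.3]
finger_gap: 0.129
```

```bash
cat > chk.py <<'E'
from h import *
import sys
tag=sys.argv[1]
f=snap('wrist',tag);cv2.imwrite(f'pics/{tag}.png',f['image'][:,:,::-1])
C=cloud(f)
for a in ((228,60,265,205),(370,60,412,205)):
    P=C[a[1]:a[3],a[0]:a[2]].reshape(-1,3);print('sheet top z',np.nanmedian(P[:,2]).round(2))
z=np.nanmedian(C[60:205,228:265,2])+8
P=wr(on_plane(f,[[219,39],[419,39],[432,221],[206,221]],z));print('tray mid rack',P.mean(0).round(1),'yaw',np.degrees(np.arctan2(P[0,1]-P[3,1]+P[1,1]-P[2,1],P[0,0]-P[3,0]+P[1,0]-P[2,0])).round(2))
M=R.from_quat(f['tcp_rot']).as_matrix();print('grasp rack',wr(f['eef_pos']+54*M[:,1]).round(1))
E
python3 chk.py w10; python3 -c "
from h import *
plan(rw(-94,0,140.3),15.5,30)"
```

```text
sheet top z 110.98
sheet top z 110.86
tray mid rack [-186.3    0.2  119. ] yaw -0.07
grasp rack [[-2.791e+02 -1.000e-01  1.403e+02]]
shift [ 0.    9.28 16.01] | 18.5 turn [ 0.02  0.   -0.01] | now grasp [471.4 117.5 140.7] yawtilt [15.5  29.98] t 13.2 gap 0.127 F [ 0.2 -0.5 -2.2]
```

View pics/w10.png

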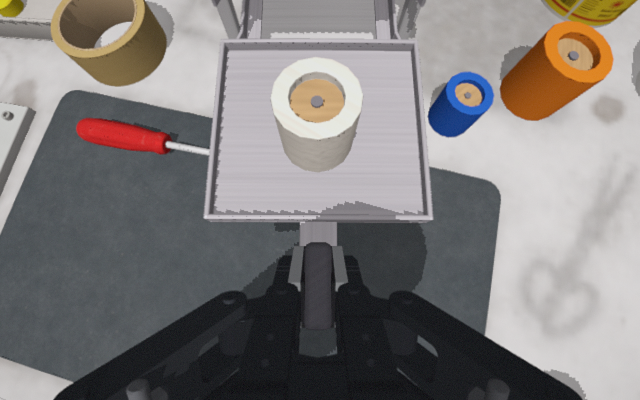

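>>> jog_arm(
  motion=[
    [[-1,0,0.1,0.17,0,0,0],[-1,0,0.3,0.52,0,0,0],[-1,0,0.6,1.04,0,0,0],[-1,0,1,1.73,0,0,0],[-1,0,1.4,2.42,0,0,0],[-1,0,1.8,3.1,0,0,0],[-1,0,2.2,3.8,0,0,0],[-1,0,2.6,4.49,0,0,0],[-1,0,2.9,5,0,0,0],[-1,0,3.1,5.35,0,0,0],[-1,0,3.2,5.52,0,0,0],[-1,0,3.2,5.52,0,0,0]],
  ],
)

```text
clock: 14.2
eef_pos: [507.2, 127.4, 187.2]
tcp_rot: [-0.398, 0.303, -0.524, 0.689]
ft_force: [0.2, -0.4, -2.4]
finger_gap: 0.128
```

```bash
python3 chk.py w11
python3 - <<'E'
from h import *
plan(rw(-94,0,140.3),15.5,30)
f=load('w11');crop(f,180,0,460,120,2.8,'pics/w11c.png')
s=snap('scene','s11');crop(s,270,100,410,220,5,'pics/s11.png')
E
```

```text
sheet top z 111.0
sheet top z 110.88
tray mid rack [-1.221e+02  1.000e-01  1.190e+02] yaw -0.08
grasp rack [[-2.150e+02 -1.000e-01  1.404e+02]]
shift [-1.00e-02  6.06e+00  1.05e+01] | 12.1 turn [ 0.05 -0.    0.01] | now grasp [532.9 134.5 140.4] yawtilt [15.5  29.95] t 14.25 gap 0.125 F [-0.6 -0.7 -2.6]
```

View pics/w11c.png

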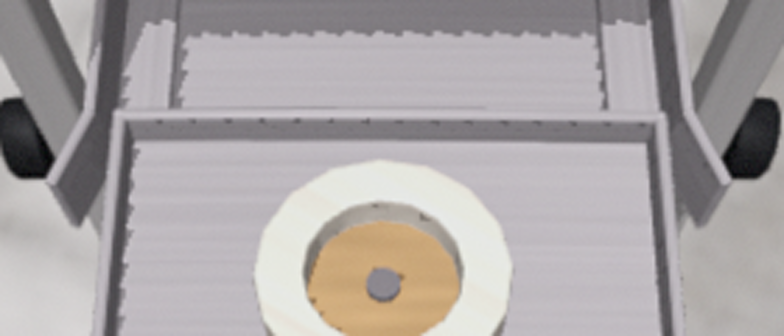

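View pics/s11.png

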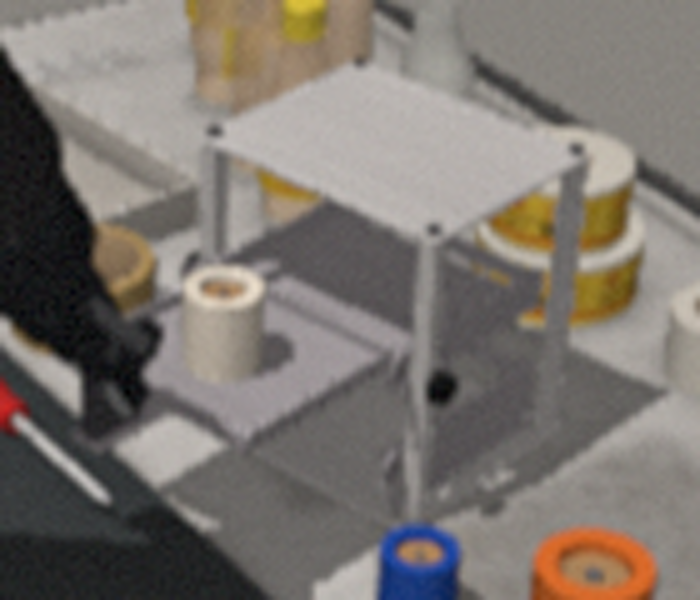

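>>> jog_arm(
  motion=[
    [[-1,0,0.1,0.17,0,0,0],[-1,0,0.3,0.52,0,0,0],[-1,0,0.6,1.04,0,0,0],[-1,0,1,1.73,0,0,0],[-1,0,1.4,2.42,0,0,0],[-1,0,1.8,3.12,0,0,0],[-1,0,2.2,3.81,0,0,0],[-1,0,2.6,4.5,0,0,0],[-1,0,3,5.2,0,0,0],[-1,0,3.4,5.89,0,0,0],[-1,0,3.8,6.58,0,0,0],[-1,0,4.2,7.27,0,0,0],[-1,0,4.6,7.97,0,0,0],[-1,0,5,8.66,0,0,0],[-1,0,5.3,9.18,0,0,0],[-1,0,5.5,9.53,0,0,0],[-1,0,5.6,9.7,0,0,0],[-1,0,5.6,9.7,0,0,0]],
  ],
)

```text
clock: 15.8
eef_pos: [615.0, 157.3, 187.0]
tcp_rot: [-0.398, 0.303, -0.524, 0.689]
ft_force: [1.0, -0.1, -2.1]
finger_gap: 0.129
```

```bash
python3 chk.py w12
python3 - <<'E'
from h import *
plan(rw(-93,0,137),15.5,30)
s=snap('scene','s12');crop(s,270,100,410,220,5,'pics/s12.png')
E
```

```text
sheet top z 192.92
sheet top z 192.85
tray mid rack [-52.9   0.5 200.9] yaw -0.08
grasp rack [[-103.1   -0.   140.2]]
shift [-0.01  0.8   0.73] | 1.1 turn [ 0.05 -0.    0.  ] | now grasp [640.7 164.4 140.3] yawtilt [15.5  29.95] t 15.85 gap 0.124 F [ 0.2 -0.1 -1.7]
```

View pics/w12.png

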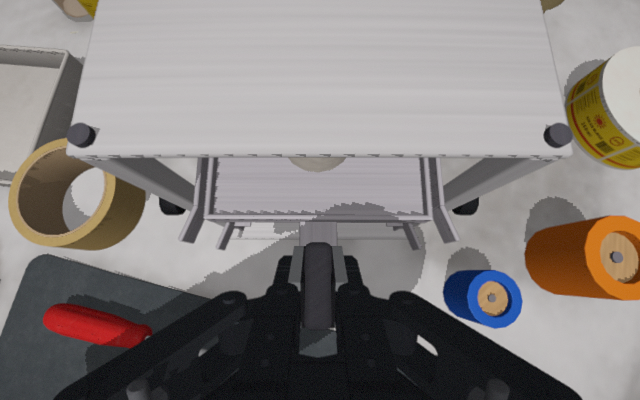

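View pics/s12.png

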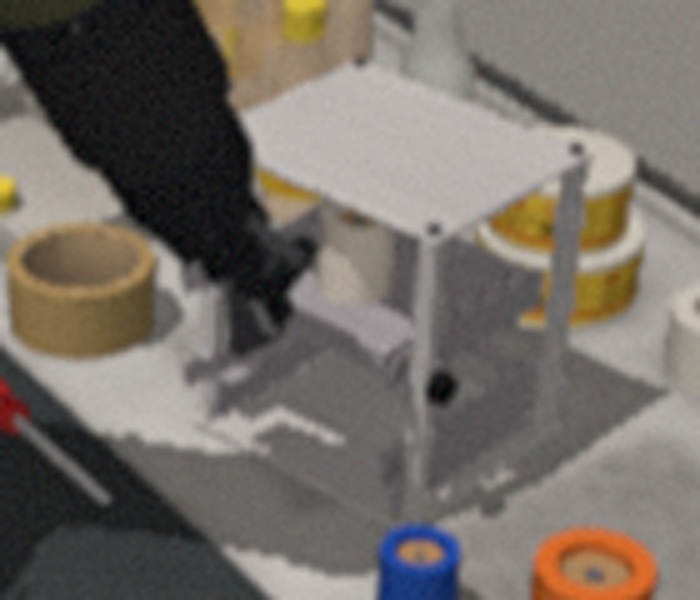

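>>> jog_arm(
  motion=[
    [[-1,0,0.1,0.17,0,0,0],[-1,0,0.2,0.35,0,0,0],[-1,0,0.3,0.52,0,0,0],[-1,0,0.4,0.69,0,0,0],[-1,0,0.45,0.78,0,0,0],[-1,0,0.5,0.87,0,0,0],[-1,0,0.5,0.87,0,0,0]],
  ],
)

```text
clock: 16.48
eef_pos: [624.4, 159.9, 187.0]
tcp_rot: [-0.398, 0.303, -0.524, 0.689]
ft_force: [-0.4, -0.3, -1.3]
finger_gap: 0.124
```

```bash
python3 -c "
from h import *
from plant import bot
o=bot.observe();M=R.from_quat(o['tcp_rot']).as_matrix();print(wr(o['eef_pos']+54*M[:,1]),o['ft_force'])
plan(rw(-93,0,137.8),15.5,30)"
```

```text
[[-9.32962948e+01 -5.04513476e-02  1.40260237e+02]] [-0.41897515 -0.31562641 -1.25124884]
shift [-0.    0.23 -0.1 ] | 0.2 turn [ 0.05 -0.    0.  ] | now grasp [650.4 167.1 140.3] yawtilt [15.5  29.95] t 16.48 gap 0.124 F [-0.4 -0.3 -1.3]
```

>>> jog_arm(
  motion=[
    [[-1,0,0.05,-0.03,0,0,0],[-1,0,0.1,-0.06,0,0,0],[-1,0,0.15,-0.09,0,0,0],[-1,0,0.2,-0.11,0,0,0],[-1,0,0.2,-0.11,0,0,0],[-1,0,0.2,-0.11,0,0,0]],
  ],
)

```text
clock: 16.98
eef_pos: [624.4, 159.9, 184.7]
tcp_rot: [-0.398, 0.303, -0.524, 0.689]
ft_force: [0.7, 0.4, -2.0]
finger_gap: 0.124
```

>>> jog_arm(
  motion=[
    [[-1,0,0.05,-0.03,0,0,0],[-1,0,0.1,-0.06,0,0,0],[-1,0,0.12,-0.07,0,0,0],[-1,0,0.12,-0.07,0,0,0]],
  ],
)

```text
clock: 17.32
eef_pos: [624.7, 160.0, 184.0]
tcp_rot: [-0.398, 0.303, -0.524, 0.689]
ft_force: [-1.0, -0.8, -0.7]
finger_gap: 0.125
```

```bash
python3 chk.py w13 | tail -1
python3 - <<'E'
from h import *
f=load('w13');C=cloud(f)
crop(f,170,140,470,260,2.6,'pics/w13.png')
K=wr(C.reshape(-1,3)).reshape(C.shape)
print('sheet z',np.nanmedian(K[185:205,235:290,2]),np.nanmedian(K[185:200,350:410,2]))
E
```

```text
grasp rack [[-93.   -0.  137.2]]
sheet z 107.8943094971464 107.8823616926301
```

View pics/w13.png

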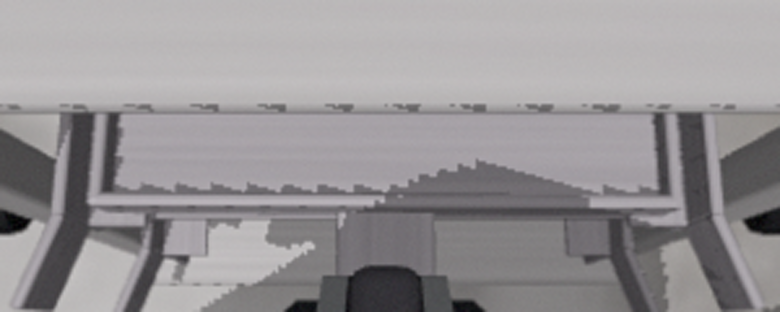

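>>> jog_arm(
  motion=[
    [[-1,0,0.04,-0.02,0,0,0],[-1,0,0.08,-0.05,0,0,0],[-1,0,0.1,-0.06,0,0,0],[-1,0,0.1,-0.06,0,0,0]],
  ],
)

```text
clock: 17.7
eef_pos: [624.9, 160.1, 183.8]
tcp_rot: [-0.397, 0.302, -0.524, 0.69]
ft_force: [-3.0, -1.8, 4.3]
finger_gap: 0.127
```

Seated: the upward force has reached 4 N. Release.

>>> jog_arm(
  motion=[
    [[-0.6,0,0,0,0,0,0],[-0.4,0,0,0,0,0,0],[-0.2,0,0,0,0,0,0],[0.2,0,0,0,0,0,0],[0.2,0,0,0,0,0,0],[0.2,0,0,0,0,0,0],[0.2,0,0,0,0,0,0]],
  ],
  squeeze=40,
)

```text
clock: 18.28
eef_pos: [624.9, 160.1, 183.7]
tcp_rot: [-0.398, 0.302, -0.524, 0.69]
ft_force: [0.0, -0.5, -0.4]
finger_gap: 0.604
```

Run:
```python
from h import *
f=snap('wrist','w14');C=cloud(f)
crop(f,120,130,520,330,2,'pics/w14.png')
print('sheet z',np.nanmedian(C[185:205,235:290,2]),np.nanmedian(C[185:200,350:410,2]))
plan(rw(-93,0,137.8),15.5,30)
```

```text
sheet z 107.89212767487948 107.83689368872115
shift [ 0.   -0.09  0.02] | 0.1 turn [-0.09  0.02 -0.01] | now grasp [651.  167.4 137. ] yawtilt [15.52 30.09] t 18.33 gap 0.601 F [-1.  -0.4 -0.3]
```

View pics/w14.png

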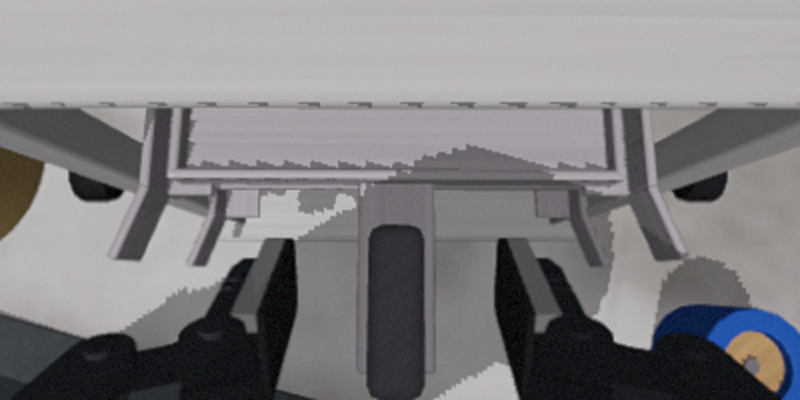

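>>> jog_arm(
  motion=[
    [[0.2,0,-0.5,0,0,0,0],[0.2,0,-1.5,0,0,0,0],[0.2,0,-3,0,0,0,0],[0.2,0,-5,0,0,0,0],[0.2,0,-7,-1,0,0,0],[0.2,0,-8.5,-3,0,0,0],[0.2,0,-9,-6,0,0,0],[0.2,0,-9,-9,0,0,0],[0.2,0,-9,-12,0,0,0],[0.2,0,-9,-14,0,0,0],[0.2,0,-9,-14,0,0,0],[0.2,0,-9,-14,0,0,0]],
  ],
)

```text
clock: 19.33
eef_pos: [464.3, 115.7, 192.5]
tcp_rot: [-0.396, 0.302, -0.524, 0.691]
ft_force: [-0.2, 0.7, 0.3]
finger_gap: 0.6
```

Run:
```python
from h import *
f=snap('wrist','w15');C=cloud(f);cv2.imwrite('pics/w15.png',f['image'][:,:,::-1])
s=snap('scene','s15');crop(s,270,100,410,220,5,'pics/s15.png')
t=snap('top','t15');crop(t,200,90,440,270,3.2,'pics/t15.png')
plan(rw(-93,0,137.8),15.5,30)
```

```text
shift [1.000e-02 9.030e+00 1.387e+01] | 16.6 turn [-0.19 -0.   -0.03] | now grasp [491.5 123.2 146.2] yawtilt [15.49 30.19] t 19.48 gap 0.6 F [-0.1  0.1  0.9]
```

View pics/w15.png

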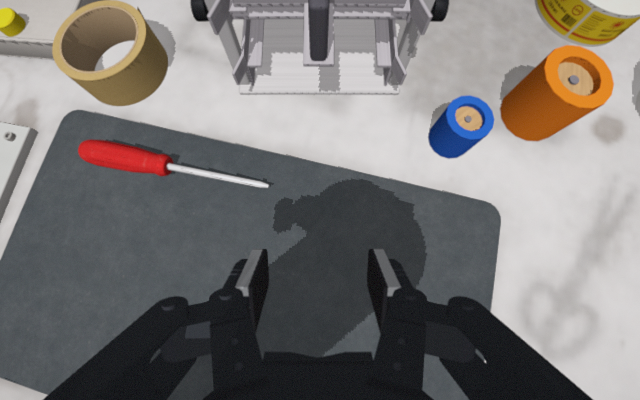

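View pics/s15.png

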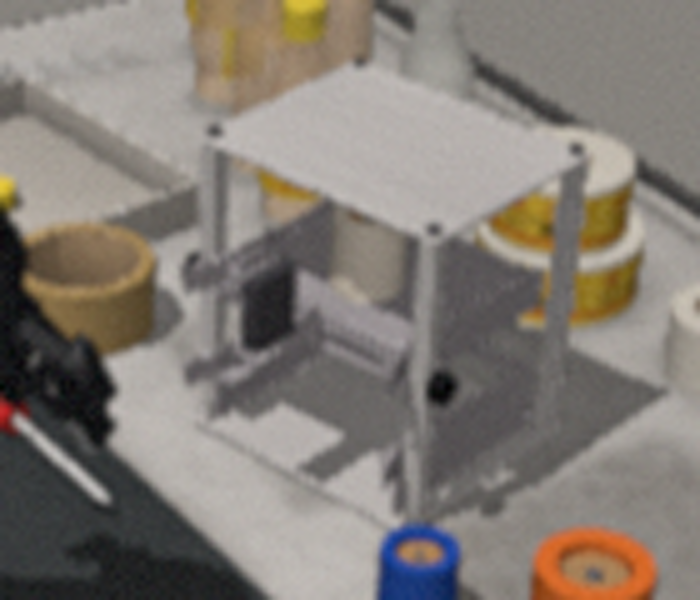

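View pics/t15.png

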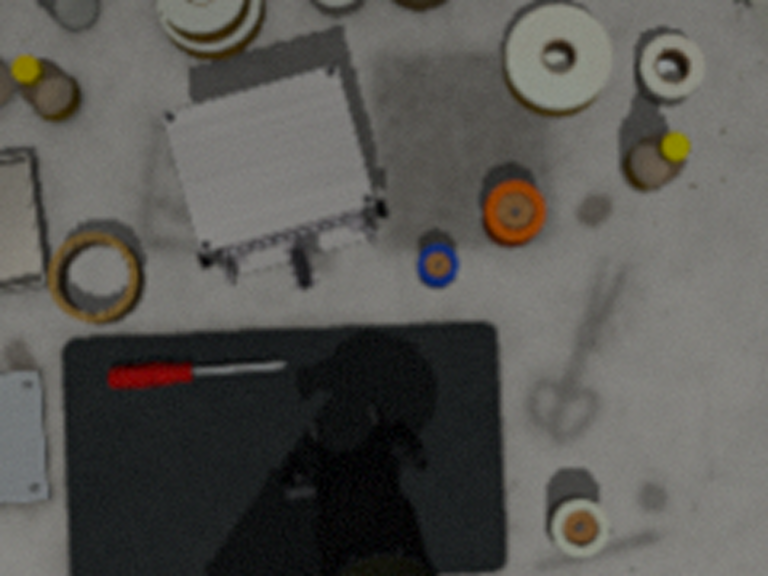

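Run:
```python
from h import *
f=load('w15');C=cloud(f);K=wr(C.reshape(-1,3)).reshape(C.shape)
g=K[0:60,311:326].reshape(-1,3);g=g[(g[:,2]>150)&(g[:,2]<160)]
print('plate top',len(g),np.percentile(g,[2,50,98],axis=0).round(1))
# tape, bottle before/after top view depth
a=load('top');b=load('t15')
A=cloud(a);B=cloud(b)
for n,(x,y,r,zl,zh) in dict(tape=(655,415,90,30,60),bottle=(763,-198,40,60,180)).items():
    for Q in(A,B):
        m=(np.hypot(Q[...,0]-x,Q[...,1]-y)<r)&(Q[...,2]>zl)&(Q[...,2]<zh);print(n,m.sum(),Q[m].mean(0).round(1))
s=load('s15');S=cloud(s)
k=wr(S.reshape(-1,3));i=(np.abs(k[:,0]+10)<45)&(np.abs(k[:,1])<45)&(k[:,2]>112)&(k[:,2]<165);print('core pts',i.sum(),np.percentile(k[i],[2,50,98],axis=0).round(1))
```

```text
plate top 205 [[-111.9   -2.7  150.4]
 [-109.6    1.3  153.8]
 [-106.     5.2  155.5]]
tape 327 [653.1 400.2  43.9]
tape 319 [653.3 401.   44.1]
bottle 267 [ 757.3 -189.1  121.4]
bottle 265 [ 757.6 -188.8  121.8]
core pts 232 [[-32.  -23.  112.5]
 [-23.3 -12.  137. ]
 [ -1.6  14.5 157.4]]
```

```bash
python3 -c "
from plant import bot
print(bot.finish_job(), bot.observe()['clock'])"
```

```text
the job is handed in; nothing more can be done
the job is handed in; nothing more can be done
```

I stood the small white core from the mat upright in the tray and slid the loaded tray home on the middle rail pair. The job was handed in at about 19.5 s on the robot clock, against the 67 s limit; no verdict is reported.

**Choice of rails:** the middle ledges measured about 104 mm above the table, leaving about 84 mm free above them. The lower pair had only about 52 mm free, too tight for the core.

**Last checks before handing in:**
- **Tray:** the near end of the grip plate is 112 mm in front of the seat, so tray_mid is within about 1 mm of home. It sits about 1 mm off centre. The sheet was level before insertion and read the same height left and right once seated.
- **Core:** it stands upright in the tray, seen in the scene view. Its top reads about 157 mm above the table, as expected.
- **Bystanders:** the tape roll and the bottle are both within 1 mm of where they started.
- **Arm:** the gripper was open and clear of everything, reading under 1 N.

No check failed. Two small disagreements came up:
- The first top-view estimate of the grip plate's position was about 5 mm off sideways. I corrected it with the wrist camera before gripping.
- One automatic tray reading during insertion was invalid because the rack cover hid the tray. I used the gripper's position instead.

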